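Sort the short shaft away and push the keyed long shaft home into the pulley

ROBOT

A 6-joint arm with a two-finger parallel gripper is mounted at the origin on a cart in front of the work surface, level with it; the furniture and walls round the work are solid. World frame = base frame: x ahead of the robot, y to its left, z up, the work surface at z = 0. Lengths are in m, angles in rad, forces in N, time in s.
With the tool pointing down it reaches from about 0.425 to 0.95 m from the base axis. Payload 14.7 kg.
Tool frame: the origin (TCP) lies between the finger pads; the fingertips stand 8 mm ahead of it and the grasp point (between the pads) lies 11 mm behind it; z points along the fingers, y is the line along which they close (so a half turn about z gives the same grasp; the last joint's range is limited). The gripper opens to 85 mm and grips with 20 to 120 N. Pads are 22 mm wide; open, the fingers measure 114 mm over their backs; the gripper's body (76 mm by 85 mm) begins 54 mm behind the grasp point. The pads swing forward as they close: fully open they stand 13 mm farther back than shut.
Start: joints at [1.225, 0.48, 1.596, -0, 1.065, -0.047], TCP at [0.191, 0.621, 0.239] pointing down, gripper open.
Joint ranges: [-2.75, 2.75], [-0.82, 2.05], [0.23, 2.67], [-1.56, 4.7], [0.09, 2.69], [-2.92, 2.92]. Speed limits (rad/s): [1.89, 1.89, 2.39, 3.01, 3.01, 3.01].

INTERFACE

Orientations are given as a rotation vector (axis times angle).
In Python, from workcell import r gives the robot as it stands.
- The arm moves only by the tool servo_tool, never from a script. Its argument "plan" is a list of rows, each an object with "delta_pos": the shift along the tool's x, y, z in units of 100 mm (1.0 is 100 mm), a list of three; "twist": the turn, a rotation vector about the tool's x, y, z in units of 0.5 rad (1.0 is 0.5 rad), a list of three. A call has exactly 8 rows; each row is the pose to reach, as a shift and turn from the pose commanded when the call began, along the tool's axes at that moment; what a row does not reach only later rows make up. A row lasts 1/8 s, in which the tool goes at most 62.5 mm and 10.7 degrees, less where a joint would pass 70% of its speed; a pose out of reach is approached as far as the arm can. A call with a number of a shift or a turn outside -1 to 1 is refused whole. A call with a gripper value outside its range is refused whole. "claw" is the opening, from -1 (shut) to 1 (fully open), so that 0 is half open, set as the call begins (left out, the last holds). The fingers move at their own pace and stop on an object; the grip force is fixed at half the most. Time passes only in rows, so rows that repeat a pose let the fingers close, or fill a call up. It gives the time, the measured TCP pose, the force, the opening and the grip force at its end, in the units of the state.
- r.sense(): the state, without advancing time (a new reading comes with each control period).
- r.snapshot(name): name is "side" or "top" or "wrist"; returns (picture, depth): 384x512x3 uint8, red, green, blue; 384x512 float32, m along the optical axis (not along the pixel's ray), 0 where there is no reading.
- r.get_calibration(name): a dict with "K" (3x3 intrinsics, pixels), "k1" (the pictures are not rectified: a ray, as slopes to the right and down, at radius r is drawn at 1 + k1 r^2 times it, then the intrinsics apply), "cam_to_world" (4x4, takes a point from camera to world coordinates); the wrist camera has in their place "hand_eye" (4x4, takes a point from camera to tool coordinates, whose origin is the TCP and whose axes are the flange's). Camera axes: x right, y up, looking along -z (the intrinsics and any distortion apply to the point x, -y, -z); pixel columns grow to the right and rows downward; lengths in m; the calibration is good to about 2 mm. A picture is of the moment at which its call begins: read the wrist's pose just before it. get_calibration takes no time and is no camera call.
- r.finish_job(): hands the job in; it is judged then, once.
The state is a dict: "clock": time; "qpos": joint angles; "joint_vel": joint speeds; "tau": joint torques, N m; "ee_pos": TCP position; "tcp_rot": TCP orientation; "wrist_force": force on the tool from outside, world axes, zero at the start; "torque": the same for the moment, N m; "finger_gap": opening from 0.0 (shut) to 1.0 (fully open); "gripper_force": force on a finger pad.
Only numpy, scipy, OpenCV 4.12 (cv2) and the standard library are available. Lean on these libraries where they do the work, as an engineer would, in place of code of your own. Each camera call takes 0.05 s, during which the arm holds its last target. There are 200 camera calls.

TASK

A short shaft has got into the far row of the stand, where only long shafts belong: first stand it upright in the free hole of the near row, beside the other short shaft, and let go of it. Then take the long shaft, put its round nose into the bore of the pulley, turn it until its key slips into the keyway, and push it down against the spring in the bore until its collar lies flat on the hub. Finish while still gripping it and holding it fully down, for the spring would push it out again; leave the other short shaft, the file, the marker, the jar and the motor where they are.

Things in the scene. Friction and masses are not known exactly. Their poses are not given: they have to be found in the camera images.
- long_shaft_head (a point): Centre of the square head (20x20 mm, 44 tall, flats facing own x, y) of the long steel shaft, 0.22 kg, upright in a hole of the stand's far row. Below the head a collar 32 mm across, 6 thick, then a shank 18 across, 47 long: a cone-ended plain nose of 14 mm, above it a key on its own -x side, 6 mm wide, 4 proud, 27 long. The point is 28 mm above the collar's underside, 75 above the tip; z up.
- short_shaft_head (a point): Centre of the square head of the misplaced short shaft, 0.19 kg, standing in the other hole of the far row, its head 20 mm lower than the long one's. Same head, collar and nose as the long shaft, but its shank is only 27 mm long (key 7 mm). The point is 28 mm above the collar's underside and 55 mm above the tip; own x, y to the head's flats, z up.
- spare_short_head (a point): Centre of the square head of the other short shaft, the same as the misplaced one, already standing in the near row's left hole, where it belongs; leave it there.
- stand: Grey plastic stand, a fixed block 150 x 150 x 22 mm, origin at the centre of its underside, own +x from the near row to the far row. Two rows of two round blind holes, 90 mm apart both ways, each 21.5 mm across and 13 mm deep. A shaft stands in a hole on the tip of its nose: a short one then has its head centre 42 mm above the mouth, a long one 62 mm.
- short_row_free (a point): Centre of the mouth of the free hole: near row, on the right seen from the robot, 22 mm above the bench.
- short_row_taken (a point): Centre of the mouth of the near row's left hole, in which the other short shaft stands, 22 mm above the bench.
- pulley: Aluminium toothed pulley, 82 mm across, clamped on a fixed base plate 100 x 100 x 12 mm; it cannot turn. Its steel hub is 48 mm across and its top face lies 64 mm above the bench, 20 above the rim. Origin at the centre of the plate's underside, z up; the keyway is on its own -x side.
- hub_mouth (a point): Centre of the bore's mouth in the hub's top face; pulley's axes. Bore 20 mm across, no chamfer; on its -x side a keyway 8.5 mm wide, reaching 14.5 mm from the centre, open at the top. With the nose 14 mm in, the key lands on the hub's face unless the shaft's -x points as the pulley's -x within about 5 degrees. Fully home, the shaft's head centre is 28 mm above this point.
- ejector (a joint): Spring pin in the bore, 14 mm across, in m: 0 when up (its top 34 mm below the hub's face), growing as the shaft's tip pushes it down; 0.013 when the long shaft is fully home. It pushes up with 4 N at first and 9 N when the shaft is home, more than the shaft weighs.
- bench_supply: Fixed bench power supply, a grey box 219 x 128 mm, 185 mm tall with its handle, left of and behind the stand; origin at the centre of its underside. Stay clear: keep the hand above it or in front of it when coming from the left.
- small_file: Needle file with a red handle, 170 mm long, lying at the front of the bench; origin at its underside. Bystander, to be left alone.
- marker_2: Marker pen, 128 mm long, lying at the front of the bench on the right; origin at its underside. Bystander, to be left alone.
- screw_jar: Glass jar of screws with a lid, 56 mm across, 73 mm tall, behind the pulley; origin at its underside. Bystander, to be left alone.
- stepper_motor: Small square motor, 42 x 42 x 59 mm with its thin shaft up, behind the stand; origin at its underside. Bystander, to be left alone.
Not all that is in view belongs to the job. Leave any red look-alike of the part that bears spare_short_head alone.

How it is judged:
By the outcome, as a careful person would: the job done as asked, in the order asked, and still so for the second after the job is handed in, while the arm keeps its last pose, push and grip.
It also fails if it takes over 54 s, if anything falls off the work surface, if the arm or the gripper's body presses on something with over 40 N, if the wrist force passes 120 N, or if a joint passes its speed limit or range.

## Working session

There is one attempt and no reset: what is moved stays moved. The work goes in short steps, Python scripts to look and compute and a tool call to move; the robot and the scene stay as the last step left them, time stands still between calls to the robot, and variables do not carry over. Pictures are saved under pics/ and viewed, at most 10 in all, crops included, and the job is handed in when it is done.

Besides the shell and the picture viewer there is one more tool, called after "Request:" as name(argument=value, ...) on one line, values as JSON. servo_tool: Moves the arm, as the interface text tells. Shifts and turns lie within -1 to 1; 1 stands for 100 mm of shift or 0.5 rad of turn. Its arguments: {"type":"object","properties":{"plan":{"type":"array","items":{"type":"object","properties":{"delta_pos":{"type":"array","items":{"type":"number"}},"twist":{"type":"array","items":{"type":"number"}}}}},"claw":{"type":"number"}},"required":["plan"]}

```bash
mkdir -p pics; ls
cat > h.py <<'E'
import numpy as np, cv2
from scipy.spatial.transform import Rotation as R
from workcell import r
def snap(name,fn):
    s=r.sense(); c=r.get_calibration(name); p,d=r.snapshot(name)
    if name=='wrist':
        T=np.eye(4);T[:3,:3]=R.from_rotvec(s['tcp_rot']).as_matrix();T[:3,3]=s['ee_pos'];M=T@np.array(c['hand_eye'])
    else: M=np.array(c['cam_to_world'])
    cv2.imwrite(f'pics/{fn}.png',p[:,:,::-1]); np.savez(f'pics/{fn}.npz',p=p,d=d,M=M,K=c['K'],k1=c['k1'])
def ray(fn,u,v):
    z=np.load(f'pics/{fn}.npz');K=z['K'];
    q=cv2.undistortPoints(np.array([[[u,v]]],float),K,np.array([float(z['k1']),0,0,0]))[0,0]
    M=z['M'];return M[:3,3],M[:3,:3]@np.array([q[0],-q[1],-1.]),float(z['d'][int(round(v)),int(round(u))])
def atz(fn,u,v,h): o,d,_=ray(fn,u,v); return o+d*(h-o[2])/d[2]
def dep(fn,u,v): o,d,t=ray(fn,u,v); return o+d*t
def tri(a,b):
    A=np.zeros((3,3));B=np.zeros(3)
    for x in(a,b):
        o,d,_=ray(*x);d=d/np.linalg.norm(d);P=np.eye(3)-np.outer(d,d);A+=P;B+=P@o
    return np.linalg.solve(A,B)
E
python3 - <<'E'
from h import *
np.set_printoptions(precision=4,suppress=True)
snap('top','t0');snap('side','s0')
print(r.sense());
for n in('top','side','wrist'):print(n,r.get_calibration(n))
a=cv2.imread('pics/t0.png');cv2.imwrite('pics/t0b.png',cv2.resize(a,(800,600),interpolation=cv2.INTER_CUBIC))
a=cv2.imread('pics/s0.png');cv2.imwrite('pics/s0b.png',cv2.resize(a,(800,600),interpolation=cv2.INTER_CUBIC))
E
```

```text
pics
{'clock': 0.1, 'qpos': array([ 1.2254,  0.4808,  1.5968, -0.    ,  1.0651, -0.0466]), 'joint_vel': array([-0.0004, -0.0024, -0.0016,  0.0011,  0.002 , -0.0023]), 'tau': array([  0.0009, -95.2255, -43.104 ,   0.0004,   0.0051,   0.    ]), 'ee_pos': array([0.1912, 0.6209, 0.2387]), 'tcp_rot': array([-0.4675, -3.1064,  0.0017]), 'wrist_force': array([ 0.8407,  0.1654, -0.0644]), 'torque': array([0.0269, 0.0381, 0.0339]), 'gripper_force': 0.0, 'finger_gap': 0.9983576410085943}
top {'K': array([[452.4431,   0.    , 254.1819],
       [  0.    , 452.4431, 185.9995],
       [  0.    ,   0.    ,   1.    ]]), 'k1': -0.08292087632273602, 'cam_to_world': array([[-0.0241,  0.9952, -0.0953,  0.4038],
       [-0.9997, -0.0246, -0.0038,  0.0993],
       [-0.0062,  0.0952,  0.9954,  1.4675],
       [ 0.    ,  0.    ,  0.    ,  1.    ]])}
side {'K': array([[472.5075,   0.    , 255.2223],
       [  0.    , 472.5075, 188.1457],
       [  0.    ,   0.    ,   1.    ]]), 'k1': 0.047969571876457257, 'cam_to_world': array([[-0.9999, -0.0122,  0.0042,  0.563 ],
       [ 0.011 , -0.6403,  0.768 ,  1.0075],
       [-0.0067,  0.768 ,  0.6404,  0.8479],
       [ 0.    ,  0.    ,  0.    ,  1.    ]])}
wrist {'K': array([[265.1284,   0.    , 257.412 ],
       [  0.    , 265.1284, 189.8374],
       [  0.    ,   0.    ,   1.    ]]), 'k1': 0.005347052612418984, 'hand_eye': array([[-0.0003,  0.9583,  0.2858,  0.0716],
       [ 1.    ,  0.0004, -0.0003, -0.0002],
       [-0.0004,  0.2858, -0.9583, -0.1344],
       [ 0.    ,  0.    ,  0.    ,  1.    ]])}
```

View pics/t0b.png

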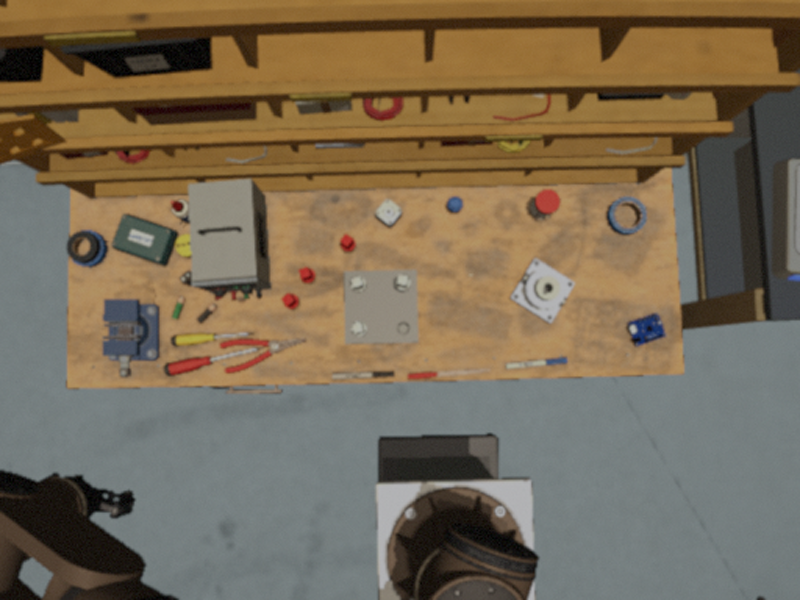

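View pics/s0b.png

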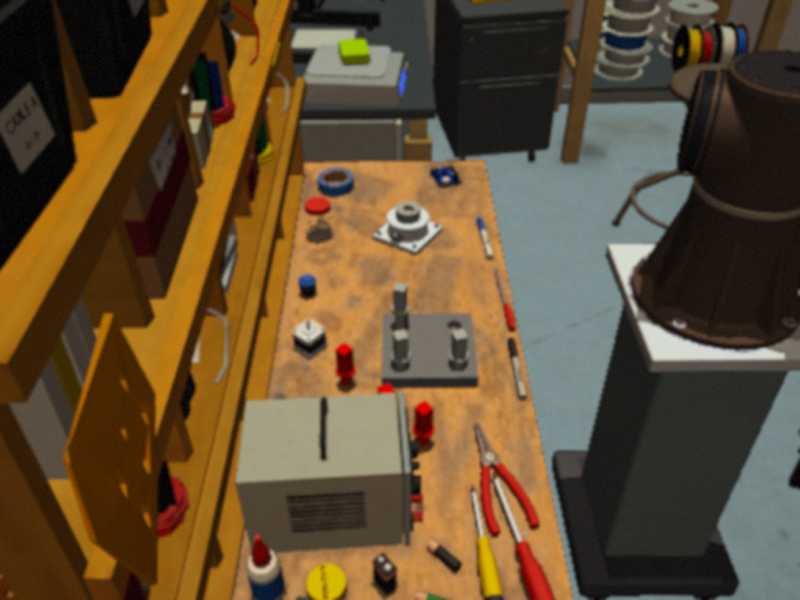

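The top view (800 px scale) shows the stand at (381,306). There are grey shafts at far-left (358,283), far-right (402,281) and near-left (358,328), and the free hole is at (403,327). The hub is at (545,288). The red look-alikes at (347,243), (306,275) and (291,300) stand off the stand, so I leave them. In the side view, the far-right shaft at (400,295) stands taller than the far-left one at (400,345). That makes far-right the long shaft and far-left the misplaced short one.

Run:
```python
from h import *
np.set_printoptions(precision=4,suppress=True)
k=512/800
for n,u,v,h in [('farL',358,281,.085),('farR',402,279,.105),('nearL',358,326,.085),('hole',403,327,.022),('hub',547,286,.064)]:
    print(n,atz('t0',u*k,v*k,h),dep('t0',u*k,v*k))
for n,u,v,h in [('farL',400,333,.085),('farR',400,288,.105),('nearL',459,333,.085),('hub',407,208,.064)]:
    print(n,atz('s0',u*k,v*k,h),dep('s0',u*k,v*k))
a=cv2.imread('pics/t0.png')[165:225,210:375];b=cv2.imread('pics/s0.png')[125:255,230:320]
cv2.imwrite('pics/c1.png',np.vstack([cv2.resize(a,(792,288),interpolation=cv2.INTER_CUBIC),np.pad(cv2.resize(b,None,fx=2.4,fy=2.4,interpolation=cv2.INTER_CUBIC),((0,0),(0,792-216),(0,0)))]))
```

```text
farL [0.5571 0.1812 0.085 ] [0.5568 0.1811 0.0876]
farR [0.5567 0.0946 0.105 ] [0.5572 0.0946 0.1008]
nearL [0.4686 0.1829 0.085 ] [0.4685 0.1828 0.0863]
hole [0.4672 0.0947 0.022 ] [0.4679 0.0947 0.0078]
hub [ 0.5401 -0.1952  0.064 ] [ 0.5437 -0.2029  0.0272]
farL [0.5572 0.1851 0.085 ] [0.5572 0.1824 0.0825]
farR [0.5561 0.1018 0.105 ] [0.556  0.0945 0.0989]
nearL [0.4678 0.1867 0.085 ] [0.4677 0.1856 0.084 ]
hub [ 0.5392 -0.1907  0.064 ] [ 0.539  -0.2033  0.0557]
```

View pics/c1.png

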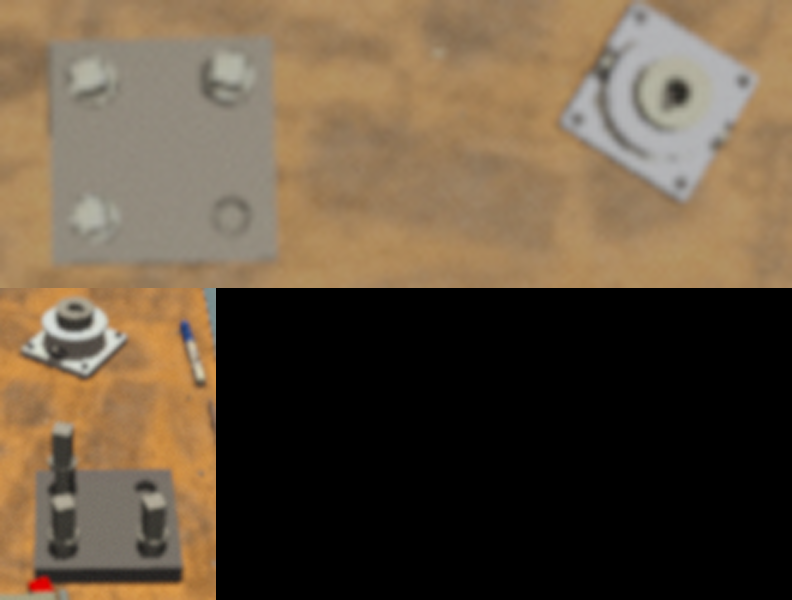

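The crop confirms it: the long shaft is far-right and taller, and the misplaced short shaft is far-left. All the grey shafts stand on the stand, and the red ones are decoys. Next I work out the move to a viewing pose over the stand.

```bash
cat >> h.py <<'E'
def go(p,yaw=None,frm=None):
    """delta to reach world p with tool down; yaw = world angle of tool x axis"""
    s=r.sense(); P,rv=(s['ee_pos'],s['tcp_rot']) if frm is None else frm
    Q=R.from_rotvec(rv).as_matrix()
    print('clk',round(s['clock'],2),'yaw now',np.degrees(np.arctan2(Q[1,0],Q[0,0])).round(2),'z',Q[:,2].round(4),'dpos',(Q.T@(np.array(p)-P)*10).round(3),end=' ')
    if yaw is not None:
        c,sn=np.cos(np.radians(yaw)),np.sin(np.radians(yaw))
        T=np.array([[c,sn,0],[sn,-c,0],[0,0,-1]])
        print('twist',(R.from_matrix(Q.T@T).as_rotvec()/.5).round(3),end=' ')
    print()
E
python3 - <<'E'
from h import *
for y in (-180,-90,0,90): go([.50,.139,.24],y)
print(R.from_rotvec(r.sense()['tcp_rot']).as_matrix().round(3))
k=512/800
for u,v in [(190,182),(252,180),(268,285),(194,285)]: print(atz('t0',u*k,v*k,.16))
E
```

```text
clk 0.1 yaw now 162.88 z [-3.e-04 -1.e-03 -1.e+00] dpos [-4.369 -3.696 -0.009] twist [-0.002 -0.    -0.598] 
clk 0.1 yaw now 162.88 z [-3.e-04 -1.e-03 -1.e+00] dpos [-4.369 -3.696 -0.009] twist [-1.000e-03 -2.000e-03 -3.739e+00] 
clk 0.1 yaw now 162.88 z [-3.e-04 -1.e-03 -1.e+00] dpos [-4.369 -3.696 -0.009] twist [-1.000e-03  3.000e-03  5.686e+00] 
clk 0.1 yaw now 162.88 z [-3.e-04 -1.e-03 -1.e+00] dpos [-4.369 -3.696 -0.009] twist [-2.000e-03  1.000e-03  2.544e+00] 
[[-0.956  0.294 -0.   ]
 [ 0.294  0.956 -0.001]
 [ 0.    -0.001 -1.   ]]
[0.74682064 0.49428545 0.16      ]
[0.74684954 0.3748919  0.16      ]
[0.54551207 0.3451236  0.16      ]
[0.54902322 0.48506427 0.16      ]
```

Request:
servo_tool(plan=[{"delta_pos": [-0.12,-0.12,0],"twist": [0,0,-0.08]},{"delta_pos": [-0.25,-0.25,0],"twist": [0,0,-0.15]},{"delta_pos": [-0.37,-0.37,0],"twist": [0,0,-0.23]},{"delta_pos": [-0.5,-0.5,0],"twist": [0,0,-0.3]},{"delta_pos": [-0.62,-0.62,0],"twist": [0,0,-0.37]},{"delta_pos": [-0.75,-0.75,0],"twist": [0,0,-0.45]},{"delta_pos": [-0.87,-0.87,0],"twist": [0,0,-0.52]},{"delta_pos": [-1,-1,0],"twist": [0,0,-0.6]}])

```text
clock: 1.1
ee_pos: [0.2576, 0.4955, 0.239]
tcp_rot: [0.004, -3.141, 0.001]
wrist_force: [-0.2, 0.4, 0.9]
finger_gap: 0.996
gripper_force: 0.0
```

Request:
servo_tool(plan=[{"delta_pos": [-0.12,-0.12,0]},{"delta_pos": [-0.25,-0.25,0]},{"delta_pos": [-0.37,-0.37,0]},{"delta_pos": [-0.5,-0.5,0]},{"delta_pos": [-0.62,-0.62,0]},{"delta_pos": [-0.75,-0.75,0]},{"delta_pos": [-0.87,-0.87,0]},{"delta_pos": [-1,-1,0]}])

```text
schema error: expected keys delta_pos, twist
```

Request:
servo_tool(plan=[{"delta_pos": [-0.12,-0.12,0]},{"delta_pos": [-0.25,-0.25,0]},{"delta_pos": [-0.37,-0.37,0]},{"delta_pos": [-0.5,-0.5,0]},{"delta_pos": [-0.62,-0.62,0]},{"delta_pos": [-0.75,-0.75,0]},{"delta_pos": [-0.87,-0.87,0]},{"delta_pos": [-1,-1,0]}])

```text
schema error: expected keys delta_pos, twist
```

Request:
servo_tool(plan=[{"delta_pos": [-0.1,-0.2,0]},{"delta_pos": [-0.2,-0.4,0]},{"delta_pos": [-0.3,-0.6,0]},{"delta_pos": [-0.4,-0.8,0]},{"delta_pos": [-0.5,-1,0]},{"delta_pos": [-0.5,-1,0]},{"delta_pos": [-0.5,-1,0]},{"delta_pos": [-0.5,-1,0]}])

```text
schema error: expected keys delta_pos, twist
```

Run:
```python
from h import *
s=r.sense();print(s['clock'],s['ee_pos'],s['tcp_rot'],s['wrist_force'])
snap('wrist','w1')
a=cv2.imread('pics/w1.png');cv2.imwrite('pics/w1b.png',cv2.resize(a,(800,600),interpolation=cv2.INTER_CUBIC))
```

```text
1.1 [0.25757115 0.49554268 0.23903324] [ 3.94374444e-03 -3.14133496e+00  6.95906719e-04] [-0.23873221  0.41529523  0.89875287]
```

View pics/w1b.png

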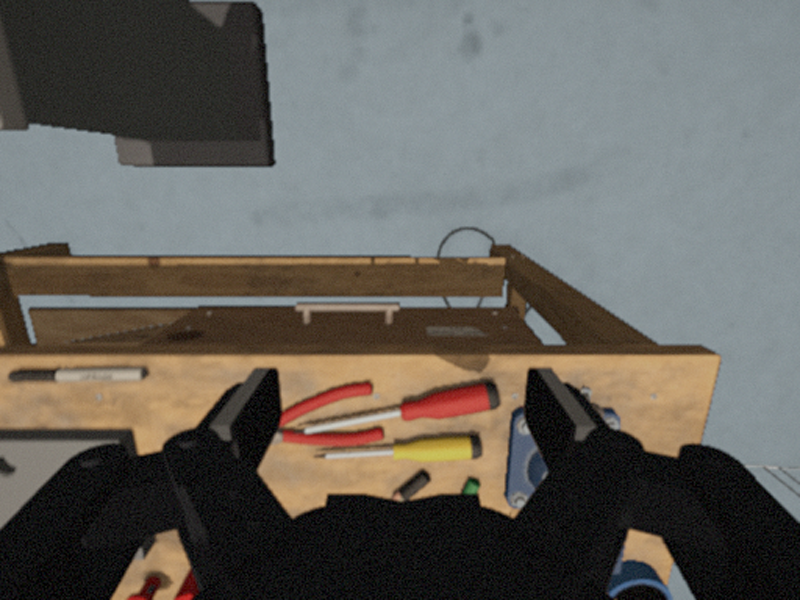

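The wrist view works: the fingers show at lower centre, and image-down is world +x. The twist key is required, so moves 2–4 were not executed and I repeat them.

Request:
servo_tool(plan=[{"delta_pos": [-0.12,-0.12,0],"twist": [0,0,0]},{"delta_pos": [-0.25,-0.25,0],"twist": [0,0,0]},{"delta_pos": [-0.37,-0.37,0],"twist": [0,0,0]},{"delta_pos": [-0.5,-0.5,0],"twist": [0,0,0]},{"delta_pos": [-0.62,-0.62,0],"twist": [0,0,0]},{"delta_pos": [-0.75,-0.75,0],"twist": [0,0,0]},{"delta_pos": [-0.87,-0.87,0],"twist": [0,0,0]},{"delta_pos": [-1,-1,0],"twist": [0,0,0]}])

```text
clock: 2.15
ee_pos: [0.3584, 0.3955, 0.2393]
tcp_rot: [-0.002, 3.142, -0.0]
wrist_force: [-0.6, -0.7, 0.2]
finger_gap: 1.001
gripper_force: 0.0
```

Request:
servo_tool(plan=[{"delta_pos": [-0.12,-0.12,0],"twist": [0,0,0]},{"delta_pos": [-0.25,-0.25,0],"twist": [0,0,0]},{"delta_pos": [-0.37,-0.37,0],"twist": [0,0,0]},{"delta_pos": [-0.5,-0.5,0],"twist": [0,0,0]},{"delta_pos": [-0.62,-0.62,0],"twist": [0,0,0]},{"delta_pos": [-0.75,-0.75,0],"twist": [0,0,0]},{"delta_pos": [-0.87,-0.87,0],"twist": [0,0,0]},{"delta_pos": [-1,-1,0],"twist": [0,0,0]}])

```text
clock: 3.15
ee_pos: [0.4585, 0.2956, 0.2393]
tcp_rot: [-0.002, 3.142, 0.0]
wrist_force: [-0.5, -1.9, 0.1]
finger_gap: 1.0
gripper_force: 0.0
```

Request:
servo_tool(plan=[{"delta_pos": [-0.1,-0.2,0],"twist": [0,0,0]},{"delta_pos": [-0.2,-0.4,0],"twist": [0,0,0]},{"delta_pos": [-0.3,-0.6,0],"twist": [0,0,0]},{"delta_pos": [-0.4,-0.8,0],"twist": [0,0,0]},{"delta_pos": [-0.5,-1,0],"twist": [0,0,0]},{"delta_pos": [-0.5,-1,0],"twist": [0,0,0]},{"delta_pos": [-0.5,-1,0],"twist": [0,0,0]},{"delta_pos": [-0.5,-1,0],"twist": [0,0,0]}])

```text
clock: 4.15
ee_pos: [0.5076, 0.197, 0.2393]
tcp_rot: [0.003, -3.141, -0.0]
wrist_force: [-0.2, 0.1, -0.2]
finger_gap: 1.002
gripper_force: 0.0
```

Run:
```python
from h import *
s=r.sense();print(s['clock'],s['ee_pos'],s['tcp_rot'],s['wrist_force'])
snap('wrist','w2')
a=cv2.imread('pics/w2.png');cv2.imwrite('pics/w2b.png',cv2.resize(a,(800,600),interpolation=cv2.INTER_CUBIC))
```

```text
4.15 [0.50755326 0.19697504 0.23927843] [ 2.86991953e-03 -3.14141302e+00 -1.30201798e-04] [-0.16835325  0.10919911 -0.17673081]
```

View pics/w2b.png

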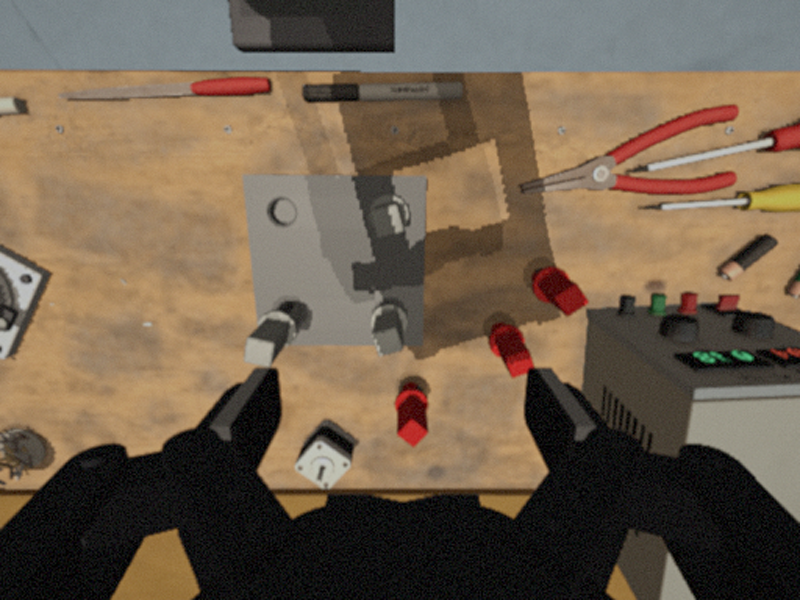

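In the wrist view, the free hole is at (283,211), the spare short head at (392,215), the misplaced short head at (388,335) and the long head at (272,340). I enlarge the crop for yaw and corners.

Run:
```python
from h import *
np.set_printoptions(precision=4,suppress=True)
a=cv2.imread('pics/w2.png')[105:235,150:275];cv2.imwrite('pics/c2.png',cv2.resize(np.clip(a*1.3,0,255).astype(np.uint8),(575,598),interpolation=cv2.INTER_CUBIC))
k=512/800
for u,v in [(306,273),(347,241),(291,298)]: print(atz('t0',u*k,v*k,.06))
```

```text
[0.5787 0.287  0.06  ]
[0.6416 0.2034 0.06  ]
[0.529  0.3177 0.06  ]
```

View pics/c2.png

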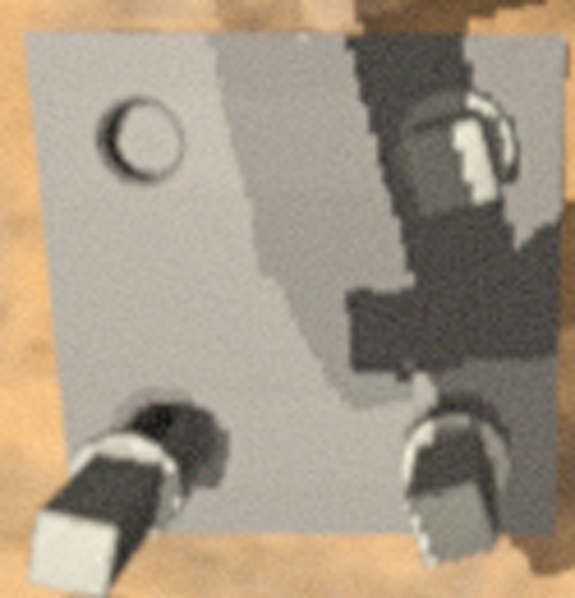

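Run:
```python
from h import *
np.set_printoptions(precision=4,suppress=True)
def c(p): return 150-.5+.5/4.6+p[0]/4.6,105-.5+.5/4.6+p[1]/4.6
for n,h,cs in [('short',.086,[(410,497),(480,480),(497,548),(432,563)]),('long',.106,[(40,510),(117,527),(105,597),(30,577)])]:
    P=np.array([atz('w2',*c(p),h) for p in cs]); e=[P[(i+1)%4]-P[i] for i in range(4)]
    print(n,P.mean(0),[round(np.linalg.norm(x)*1e3,1) for x in e],[round(np.degrees(np.arctan2(x[1],x[0]))%90,1) for x in e], dep('w2',*c(np.mean(cs,0))))
    m=np.mean(cs,0); t={'short':(92,75),'long':(228,75)}[n]
    t=(210+t[0]/4.8,165+t[1]/4.8); print(' tri',tri(('w2',*c(m)),('t0',*t)))
print('hole',atz('w2',*c((141,140)),.022),dep('w2',*c((160,140))),tri(('w2',*c((141,140))),('t0',210+231/4.8,165+216/4.8)))
S=[atz('w2',*c(p),.022) for p in [(25,32),(565,38)]];print(S,np.degrees(np.arctan2(*(S[1]-S[0])[:2])))
print('depth near hole',dep('w2',*c((60,60))),dep('w2',*c((200,250))))
```

```text
short [0.5563 0.1862 0.086 ] [np.float64(18.3), np.float64(19.0), np.float64(17.2), np.float64(18.9)] [np.float64(14.6), np.float64(13.1), np.float64(14.1), np.float64(16.3)] [0.5561 0.1862 0.0862]
 tri [0.5554 0.1836 0.0857]
long [0.5559 0.0959 0.106 ] [np.float64(18.3), np.float64(18.7), np.float64(18.2), np.float64(17.8)] [np.float64(76.4), np.float64(76.2), np.float64(73.3), np.float64(76.3)] [0.556  0.0957 0.1055]
 tri [0.5517 0.0959 0.1105]
hole [0.4664 0.096  0.022 ] [0.4676 0.0977 0.0081] [0.4661 0.0943 0.0162]
[array([0.4372, 0.0665, 0.022 ]), array([0.4385, 0.2156, 0.022 ])] 0.4971925733076695
depth near hole [0.4446 0.0753 0.0218] [0.498  0.1103 0.0209]
```

Request:
servo_tool(plan=[{"delta_pos": [-0.1,-0.02,0.1],"twist": [0,0,-0.1]},{"delta_pos": [-0.2,-0.05,0.25],"twist": [0,0,-0.2]},{"delta_pos": [-0.3,-0.07,0.4],"twist": [0,0,-0.3]},{"delta_pos": [-0.4,-0.1,0.6],"twist": [0,0,-0.4]},{"delta_pos": [-0.48,-0.11,0.8],"twist": [0,0,-0.51]},{"delta_pos": [-0.48,-0.11,1],"twist": [0,0,-0.51]},{"delta_pos": [-0.48,-0.11,1],"twist": [0,0,-0.51]},{"delta_pos": [-0.48,-0.11,1],"twist": [0,0,-0.51]}], claw=0.2)

```text
clock: 5.2
ee_pos: [0.556, 0.1859, 0.14]
tcp_rot: [-0.402, 3.115, 0.0]
wrist_force: [0.4, -0.7, 0.2]
finger_gap: 0.602
gripper_force: 0.0
```

Run:
```python
from h import *
go([.556,.1855,.056],194.5)
snap('wrist','w3');snap('side','s3')
a=cv2.imread('pics/w3.png')[120:340,110:402];cv2.imwrite('pics/c3.png',cv2.resize(np.clip(a*1.5,0,255).astype(np.uint8),(796,600),interpolation=cv2.INTER_CUBIC))
```

```text
clk 5.2 yaw now -165.3 z [ 5.e-04  1.e-04 -1.e+00] dpos [ 0.002 -0.004  0.84 ] twist [0.    0.001 0.007]
```

View pics/c3.png

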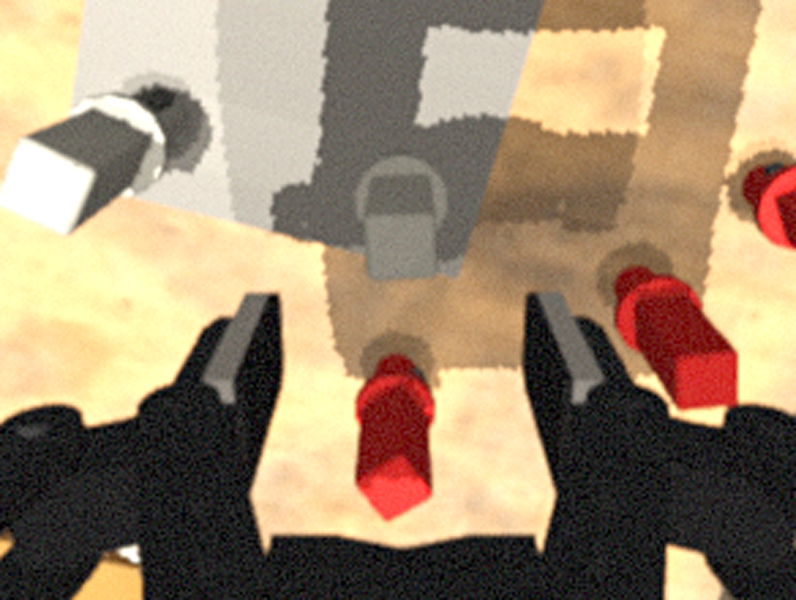

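The short head sits centred and square between the fingers at (400,225). The red decoy is clear behind it. I descend and grip.

Request:
servo_tool(plan=[{"delta_pos": [0,0,0.15],"twist": [0,0,0]},{"delta_pos": [0,0,0.3],"twist": [0,0,0]},{"delta_pos": [0,0,0.45],"twist": [0,0,0]},{"delta_pos": [0,0,0.6],"twist": [0,0,0]},{"delta_pos": [0,0,0.75],"twist": [0,0,0]},{"delta_pos": [0,0,0.84],"twist": [0,0,0]},{"delta_pos": [0,0,0.84],"twist": [0,0,0]},{"delta_pos": [0,0,0.84],"twist": [0,0,0]}])

```text
clock: 6.3
ee_pos: [0.5561, 0.1856, 0.0556]
tcp_rot: [-0.401, 3.115, 0.0]
wrist_force: [-0.8, 0.1, -0.8]
finger_gap: 0.597
gripper_force: 0.0
```

Request:
servo_tool(plan=[{"delta_pos": [0,0,0],"twist": [0,0,0]},{"delta_pos": [0,0,0],"twist": [0,0,0]},{"delta_pos": [0,0,0],"twist": [0,0,0]},{"delta_pos": [0,0,0],"twist": [0,0,0]},{"delta_pos": [0,0,0],"twist": [0,0,0]},{"delta_pos": [0,0,0],"twist": [0,0,0]},{"delta_pos": [0,0,0],"twist": [0,0,0]},{"delta_pos": [0,0,0],"twist": [0,0,0]}], claw=-1)

```text
clock: 7.3
ee_pos: [0.5561, 0.1856, 0.0558]
tcp_rot: [-0.401, 3.115, 0.0]
wrist_force: [-0.3, -0.4, 7.0]
finger_gap: 0.224
gripper_force: 58.3
```

Run:
```python
from h import *
s=r.sense();print(s['ee_pos'],s['wrist_force'],s['torque'],s['finger_gap'])
go([.466,.096,.14],194.5)
```

```text
[0.55613679 0.1856324  0.05584755] [-0.322052   -0.36555652  7.04709681] [-0.10944067  0.16793768  0.03965693] 0.22372482641364977
clk 7.3 yaw now -165.32 z [ 8.e-04  2.e-04 -1.e+00] dpos [ 1.098 -0.639 -0.842] twist [0.    0.002 0.006]
```

Request:
servo_tool(plan=[{"delta_pos": [0,0,-0.1],"twist": [0,0,0]},{"delta_pos": [0,0,-0.25],"twist": [0,0,0]},{"delta_pos": [0,0,-0.4],"twist": [0,0,0]},{"delta_pos": [0.1,-0.06,-0.5],"twist": [0,0,0]},{"delta_pos": [0.3,-0.18,-0.5],"twist": [0,0,0]},{"delta_pos": [0.5,-0.3,-0.5],"twist": [0,0,0]},{"delta_pos": [0.7,-0.42,-0.5],"twist": [0,0,0]},{"delta_pos": [0.9,-0.54,-0.5],"twist": [0,0,0]}])

```text
clock: 8.3
ee_pos: [0.4813, 0.1096, 0.1058]
tcp_rot: [-0.401, 3.116, -0.0]
wrist_force: [0.2, -0.8, -1.5]
finger_gap: 0.224
gripper_force: 58.6
```

Request:
servo_tool(plan=[{"delta_pos": [0.1,-0.05,0],"twist": [0,0,0]},{"delta_pos": [0.19,-0.1,0],"twist": [0,0,0]},{"delta_pos": [0.19,-0.1,0],"twist": [0,0,0]},{"delta_pos": [0.19,-0.1,0.1],"twist": [0,0,0]},{"delta_pos": [0.19,-0.1,0.2],"twist": [0,0,0]},{"delta_pos": [0.19,-0.1,0.3],"twist": [0,0,0]},{"delta_pos": [0.19,-0.1,0.3],"twist": [0,0,0]},{"delta_pos": [0.19,-0.1,0.3],"twist": [0,0,0]}])

```text
clock: 9.3
ee_pos: [0.4666, 0.0961, 0.0752]
tcp_rot: [0.401, -3.116, 0.0]
wrist_force: [1.2, -0.7, -1.5]
finger_gap: 0.225
gripper_force: 58.7
```

Run:
```python
from h import *
s=r.sense();print(s['ee_pos'],s['wrist_force'],s['torque'],s['finger_gap'])
go([.4661,.0957,.056],194.5)
```

```text
[0.46659631 0.09605486 0.07518945] [ 1.17480521 -0.74796136 -1.46855289] [-0.02291255 -0.06154038 -0.0161482 ] 0.2253940288161776
clk 9.3 yaw now -165.32 z [-3.e-04 -1.e-04 -1.e+00] dpos [ 0.006 -0.002  0.192] twist [ 0.    -0.001  0.006]
```

Request:
servo_tool(plan=[{"delta_pos": [0,0,0.04],"twist": [0,0,0]},{"delta_pos": [0,0,0.08],"twist": [0,0,0]},{"delta_pos": [0,0,0.11],"twist": [0,0,0]},{"delta_pos": [0,0,0.14],"twist": [0,0,0]},{"delta_pos": [0,0,0.17],"twist": [0,0,0]},{"delta_pos": [0,0,0.19],"twist": [0,0,0]},{"delta_pos": [0,0,0.19],"twist": [0,0,0]},{"delta_pos": [0,0,0.19],"twist": [0,0,0]}])

```text
clock: 10.3
ee_pos: [0.4666, 0.096, 0.0563]
tcp_rot: [-0.401, 3.116, -0.0]
wrist_force: [-0.2, -0.1, -1.3]
finger_gap: 0.223
gripper_force: 58.7
```

It is in the hole with no contact force. I release and rise.

Request:
servo_tool(plan=[{"delta_pos": [0,0,0],"twist": [0,0,0]},{"delta_pos": [0,0,0],"twist": [0,0,0]},{"delta_pos": [0,0,0],"twist": [0,0,0]},{"delta_pos": [0,0,0],"twist": [0,0,0]},{"delta_pos": [0,0,-0.1],"twist": [0,0,0]},{"delta_pos": [0,0,-0.3],"twist": [0,0,0]},{"delta_pos": [0,0,-0.6],"twist": [0,0,0]},{"delta_pos": [0,0,-0.9],"twist": [0,0,0]}], claw=0.1)

```text
clock: 11.3
ee_pos: [0.4664, 0.096, 0.1478]
tcp_rot: [-0.401, 3.116, -0.0]
wrist_force: [1.1, -0.0, 0.9]
finger_gap: 0.552
gripper_force: 0.0
```

Run:
```python
from h import *
s=r.sense();print(s['ee_pos'],s['wrist_force'],s['finger_gap'])
for y in (165.6,75.6,255.6):go([.556,.096,.146],y)
snap('wrist','w4')
a=cv2.imread('pics/w4.png')[60:300,110:410];cv2.imwrite('pics/c4.png',cv2.resize(np.clip(a*1.5,0,255).astype(np.uint8),(750,600),interpolation=cv2.INTER_CUBIC))
```

```text
[0.46644849 0.09601347 0.14776354] [ 1.08686549 -0.0334252   0.85590969] 0.5517751204497364
clk 11.3 yaw now -165.32 z [ 0. -0. -1.] dpos [-0.866 -0.227  0.018] twist [-0.     0.     1.015] 
clk 11.3 yaw now -165.32 z [ 0. -0. -1.] dpos [-0.866 -0.227  0.018] twist [0.    0.    4.157] 
clk 11.3 yaw now -165.32 z [ 0. -0. -1.] dpos [-0.866 -0.227  0.018] twist [-0.     0.    -2.126]
```

View pics/c4.png

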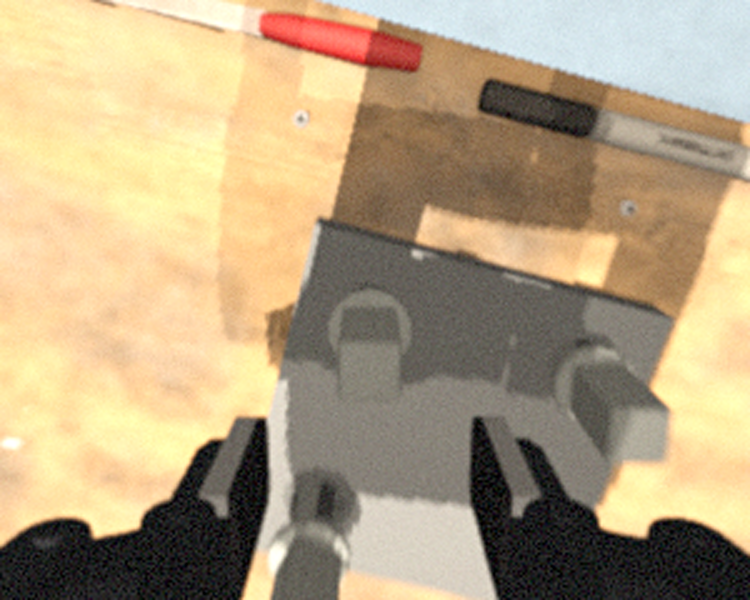

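The short shaft now stands in the near-right hole at (370,340). The long shaft's shank shows a stripe near (328,500). I build one mosaic to settle which side the key is on and look at the hub.

Run:
```python
from h import *
snap('side','s4')
def cr(f,u0,v0,w,h,W,H,g=1.6):
    a=cv2.imread(f'pics/{f}.png')[v0:v0+h,u0:u0+w];return cv2.resize(np.clip(a*g,0,255).astype(np.uint8),(W,H),interpolation=cv2.INTER_CUBIC)
A=cr('w4',210,235,50,50,400,400,2);B=cr('w3',110,140,90,90,400,400,1.5)
C=cr('t0',325,160,50,37,270,200,1);D=cr('s4',240,180,40,30,266,200,1.8);E=cr('w2',165,185,50,37,264,200,1.7)
cv2.imwrite('pics/m1.png',np.vstack([np.hstack([A,B]),np.hstack([C,D,E])]))
```

```text
(no output)
```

View pics/m1.png

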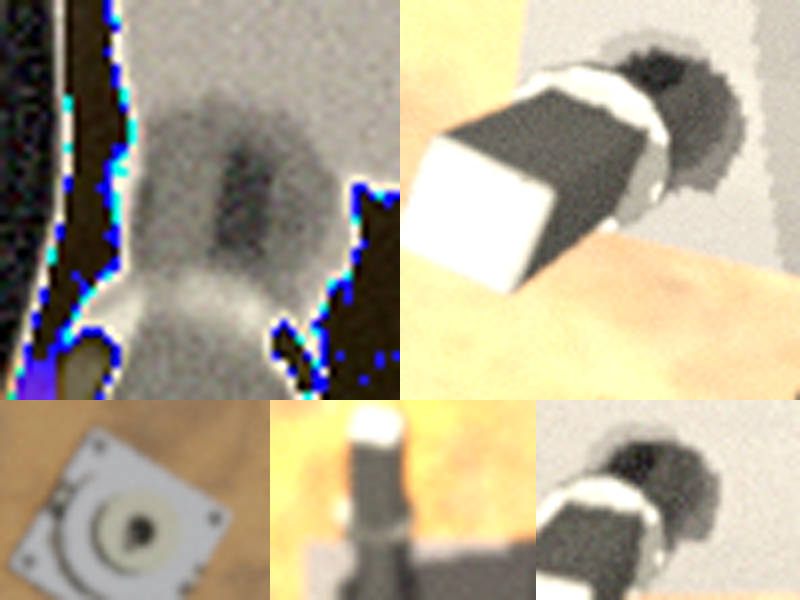

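```bash
cat >> h.py <<'E'
def proj(fn,P):
    z=np.load(f'pics/{fn}.npz');M=z['M'];c=M[:3,:3].T@(np.array(P)-M[:3,3])
    x,y=c[0]/-c[2],-c[1]/-c[2];k=1+float(z['k1'])*(x*x+y*y);K=z['K'];return np.array([K[0,0]*x*k+K[0,2],K[1,1]*y*k+K[1,2]])
E
python3 - <<'E'
from h import *
np.set_printoptions(precision=1,suppress=True)
for f,m in (('w4',(210,235,8,0,0)),('w3',(110,140,4.444,400,0)),('w2',(165,185,5.3,536,400))):
    mp=lambda P:((proj(f,P)-m[:2]))*m[2]+np.array(m[3:])
    c=np.array([.556,.0962,0])
    print(f,'collar c',mp(c+[0,0,.056]),'mouth c',mp(c+[0,0,.022]))
    for y in (75.6,165.6,255.6,345.6):
        u=np.array([np.cos(np.radians(y)),np.sin(np.radians(y)),0]); print(' ',y,*[mp(c+u*.013+[0,0,z]) for z in(.023,.037,.05)],'shank',mp(c+u*.009+[0,0,.023]))
E
```

```text
w4 collar c [202.9 345.1] mouth c [222.4 196.8]
  75.6 [304.4 240.7] [300.9 299.5] [297.3 359.4] shank [279.1 228.4]
  165.6 [266.3 127.3] [260.8 181.7] [255.3 237.2] shank [252.5 150.1]
  255.6 [138.3 160.2] [126.7 215.9] [114.9 272.6] shank [164.1 172.7]
  345.6 [178.4 272.4] [168.9 332.5] [159.3 393.6] shank [191.7 250.5]
w3 collar c [600.3 139.9] mouth c [658.2 105.4]
  75.6 [711.8 134.9] [692.9 149.6] [673.3 164.7] shank [694.9 126.1]
  165.6 [681.2  53.8] [660.1  64.2] [638.3  75. ] shank [673.6  70.1]
  255.6 [600.8  77.2] [575.4  88.9] [549.  100.9] shank [618.1  86.2]
  345.6 [632.8 157.5] [609.7 173.3] [585.8 189.6] shank [640.1 141.8]
w2 collar c [608.7 526. ] mouth c [645.3 480.4]
  75.6 [693.  493.3] [680.5 511.5] [668.1 529.7] shank [678.  489.7]
  165.6 [653.  435.9] [638.9 452.2] [624.8 468.5] shank [650.3 450.1]
  255.6 [595.4 469.9] [579.2 487.4] [563.  504.8] shank [610.5 473.5]
  345.6 [635.7 526.4] [621.2 545.8] [606.8 565.1] shank [638.4 512.7]
```

The projections match a key at world yaw ≈165.6° in all three views: predicted (260,180), (660,64) and (639,452), with the dark patches seen there. I grip with tool yaw 165.6° so the key points along tool +x.

Request:
servo_tool(plan=[{"delta_pos": [-0.1,-0.03,0],"twist": [0,0,0.15]},{"delta_pos": [-0.25,-0.06,0],"twist": [0,0,0.3]},{"delta_pos": [-0.4,-0.1,0],"twist": [0,0,0.45]},{"delta_pos": [-0.55,-0.14,0],"twist": [0,0,0.6]},{"delta_pos": [-0.7,-0.18,0],"twist": [0,0,0.75]},{"delta_pos": [-0.87,-0.22,0],"twist": [0,0,0.9]},{"delta_pos": [-0.87,-0.22,0],"twist": [0,0,1]},{"delta_pos": [-0.87,-0.22,0],"twist": [0,0,1]}])

```text
clock: 12.4
ee_pos: [0.5561, 0.0967, 0.1461]
tcp_rot: [-0.382, -3.118, 0.0]
wrist_force: [0.7, 0.2, -0.5]
finger_gap: 0.549
gripper_force: 0.0
```

Run:
```python
from h import *
go([.556,.0962,.076],165.6)
snap('wrist','w5')
# bright head-top: depth-based segmentation
z=np.load('pics/w5.npz');d=z['d'];K=z['K'];M=z['M']
v,u=np.mgrid[0:384,0:512];pts=cv2.undistortPoints(np.stack([u,v],-1).reshape(-1,1,2).astype(float),K,np.array([float(z['k1']),0,0,0]))[:,0]
P=np.c_[pts[:,0],-pts[:,1],-np.ones(len(pts))]*d.reshape(-1,1);W=P@M[:3,:3].T+M[:3,3]
m=(abs(W[:,2]-.106)<.004)&(abs(W[:,0]-.556)<.03)&(abs(W[:,1]-.096)<.03)
Q=W[m];print(len(Q),Q.mean(0));rc=cv2.minAreaRect((Q[:,:2]*1000).astype(np.float32));print(rc)
```

```text
clk 12.4 yaw now 166.04 z [-5.e-04 -1.e-04 -1.e+00] dpos [-0.001 -0.005  0.701] twist [-0.    -0.001  0.016] 
741 [0.55576321 0.09524478 0.10539185]
((556.3993530273438, 95.12740325927734), (19.54598045349121, 20.436439514160156), 75.26123809814453)
```

Depth confirms the head at (0.556, 0.095) with yaw 165.3°. I descend and grip.

Request:
servo_tool(plan=[{"delta_pos": [0,-0.01,0.1],"twist": [0,0,0.02]},{"delta_pos": [0,-0.01,0.25],"twist": [0,0,0.02]},{"delta_pos": [0,-0.01,0.4],"twist": [0,0,0.02]},{"delta_pos": [0,-0.01,0.55],"twist": [0,0,0.02]},{"delta_pos": [0,-0.01,0.65],"twist": [0,0,0.02]},{"delta_pos": [0,-0.01,0.7],"twist": [0,0,0.02]},{"delta_pos": [0,-0.01,0.7],"twist": [0,0,0.02]},{"delta_pos": [0,-0.01,0.7],"twist": [0,0,0.02]}])

```text
clock: 13.45
ee_pos: [0.5564, 0.0959, 0.0767]
tcp_rot: [0.397, 3.116, 0.0]
wrist_force: [-1.2, 0.4, 0.1]
finger_gap: 0.551
gripper_force: 0.0
```

Request:
servo_tool(plan=[{"delta_pos": [0,0,0],"twist": [0,0,0]},{"delta_pos": [0,0,0],"twist": [0,0,0]},{"delta_pos": [0,0,0],"twist": [0,0,0]},{"delta_pos": [0,0,0],"twist": [0,0,0]},{"delta_pos": [0,0,0],"twist": [0,0,0]},{"delta_pos": [0,0,0],"twist": [0,0,0]},{"delta_pos": [0,0,0],"twist": [0,0,0]},{"delta_pos": [0,0,0],"twist": [0,0,0]}], claw=-1)

```text
clock: 14.45
ee_pos: [0.5564, 0.0958, 0.0768]
tcp_rot: [0.397, 3.116, 0.0]
wrist_force: [0.1, -1.4, 8.3]
finger_gap: 0.224
gripper_force: 58.5
```

Request:
servo_tool(plan=[{"delta_pos": [0,0,-0.1],"twist": [0,0,0]},{"delta_pos": [0,0,-0.2],"twist": [0,0,0]},{"delta_pos": [0,0,-0.35],"twist": [0,0,0]},{"delta_pos": [0,0,-0.5],"twist": [0,0,0]},{"delta_pos": [0,0,-0.65],"twist": [0,0,0]},{"delta_pos": [0,0,-0.8],"twist": [0,0,0]},{"delta_pos": [0,0,-0.9],"twist": [0,0,0]},{"delta_pos": [0,0,-0.9],"twist": [0,0,0]}])

```text
clock: 15.45
ee_pos: [0.5565, 0.0959, 0.1671]
tcp_rot: [0.397, 3.115, 0.001]
wrist_force: [0.3, 1.3, -2.8]
finger_gap: 0.229
gripper_force: 58.7
```

Run:
```python
from h import *
s=r.sense();print(s['ee_pos'],s['wrist_force'],s['torque'],s['finger_gap'])
go([.54,-.197,.166],146.8); go([.62,-.15,.166],146.8)
```

```text
[0.55653736 0.09587343 0.16711867] [ 0.27073875  1.25655465 -2.78992179] [0.04675111 0.02160599 0.00727683] 0.2285017442384015
clk 15.45 yaw now 165.46 z [ 1.4e-03  2.0e-04 -1.0e+00] dpos [-0.575 -2.876  0.01 ] twist [0.001 0.002 0.651] 
clk 15.45 yaw now 165.46 z [ 1.4e-03  2.0e-04 -1.0e+00] dpos [-1.232 -2.221  0.012] twist [0.001 0.002 0.651]
```

Request:
servo_tool(plan=[{"delta_pos": [-0.06,-0.12,0],"twist": [0,0,0.08]},{"delta_pos": [-0.12,-0.25,0],"twist": [0,0,0.16]},{"delta_pos": [-0.19,-0.37,0],"twist": [0,0,0.24]},{"delta_pos": [-0.25,-0.5,0],"twist": [0,0,0.32]},{"delta_pos": [-0.31,-0.62,0],"twist": [0,0,0.4]},{"delta_pos": [-0.38,-0.75,0],"twist": [0,0,0.48]},{"delta_pos": [-0.44,-0.87,0],"twist": [0,0,0.56]},{"delta_pos": [-0.5,-1,0],"twist": [0,0,0.65]}])

```text
clock: 16.45
ee_pos: [0.5796, -0.0144, 0.1663]
tcp_rot: [0.901, 3.01, 0.0]
wrist_force: [-0.9, 0.6, -3.2]
finger_gap: 0.226
gripper_force: 58.8
```

Request:
servo_tool(plan=[{"delta_pos": [-0.1,-0.16,0],"twist": [0,0,0]},{"delta_pos": [-0.21,-0.32,0],"twist": [0,0,0]},{"delta_pos": [-0.32,-0.48,0],"twist": [0,0,0]},{"delta_pos": [-0.42,-0.64,0],"twist": [0,0,0]},{"delta_pos": [-0.53,-0.8,0],"twist": [0,0,0]},{"delta_pos": [-0.64,-0.97,0],"twist": [0,0,0]},{"delta_pos": [-0.64,-0.97,0],"twist": [0,0,0]},{"delta_pos": [-0.64,-0.97,0],"twist": [0,0,0]}])

```text
clock: 17.45
ee_pos: [0.5798, -0.1298, 0.1662]
tcp_rot: [-0.897, -3.011, -0.0]
wrist_force: [-0.1, 0.7, -2.1]
finger_gap: 0.23
gripper_force: 58.9
```

Run:
```python
from h import *
np.set_printoptions(precision=4,suppress=True)
s=r.sense();print(s['clock'],s['ee_pos'],s['tcp_rot'])
snap('wrist','w6');print(proj('w6',[.54,-.197,.064]),proj('w6',s['ee_pos']))
z=np.load('pics/w6.npz');d=z['d'];K=z['K'];M=z['M']
v,u=np.mgrid[0:384,0:512];pts=cv2.undistortPoints(np.stack([u,v],-1).reshape(-1,1,2).astype(float),K,np.array([float(z['k1']),0,0,0]))[:,0]
P=np.c_[pts[:,0],-pts[:,1],-np.ones(len(pts))]*d.reshape(-1,1);W=P@M[:3,:3].T+M[:3,3]
m=(abs(W[:,2]-.064)<.006)&(np.hypot(W[:,0]-.54,W[:,1]+.197)<.04)
Q=W[m];print(len(Q),Q.mean(0));
im=m.reshape(384,512).astype(np.uint8)
cs,_=cv2.findContours(im,cv2.RETR_EXTERNAL,cv2.CHAIN_APPROX_NONE);c=max(cs,key=cv2.contourArea)[:,0]
H=np.array([atz('w6',a,b,np.median(Q[:,2])) for a,b in c]);
print(cv2.minEnclosingCircle((H[:,:2]*1e3).astype(np.float32)))
# plate
m=(abs(W[:,2]-.012)<.004)&(np.hypot(W[:,0]-.54,W[:,1]+.197)<.08);Q=W[m];print('plate',len(Q),cv2.minAreaRect((Q[:,:2]*1e3).astype(np.float32)))
pr=proj('w6',[.54,-.197,.064]).astype(int);print(pr)
u0,v0=max(pr[0]-75,0),max(pr[1]-56,0)
a=z['p'][v0:v0+112,u0:u0+150,::-1];print(u0,v0)
cv2.imwrite('pics/c6.png',cv2.resize(np.clip(a*1.2,0,255).astype(np.uint8),None,fx=5.3333,fy=5.3333,interpolation=cv2.INTER_CUBIC))
```

```text
17.45 [ 0.5798 -0.1298  0.1662] [-0.897  -3.0106 -0.0002]
[173.7211 194.5234] [257.0494 243.4989]
1748 [ 0.5376 -0.195   0.0634]
((537.9517822265625, -194.8410186767578), 25.1236629486084)
plate 2393 ((537.7776489257812, -195.60598754882812), (99.74339294433594, 99.92953491210938), 55.7492790222168)
[173 194]
98 138
```

View pics/c6.png

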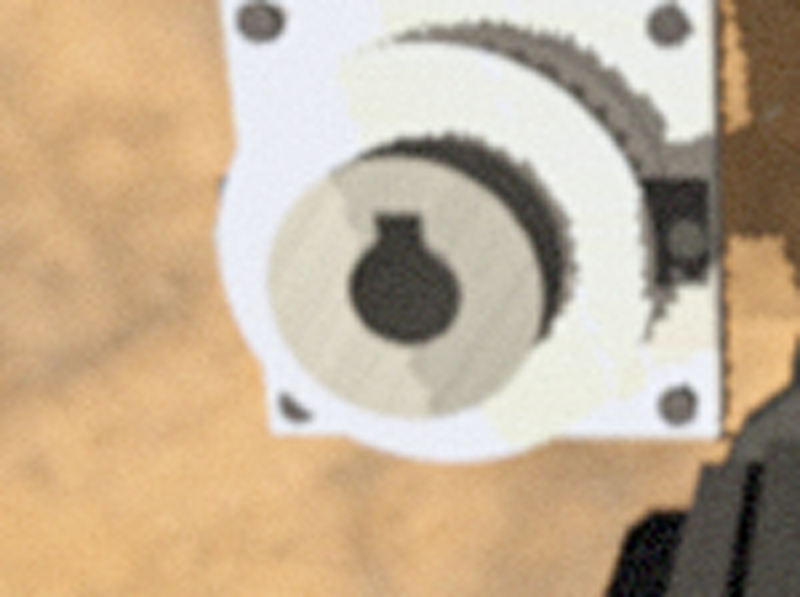

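Keyway is at the image top (397,215) and the bore centre is at (405,287), so the keyway points along tool +x (yaw ≈146°), as planned. Next I measure the held shaft and the bore in the same wrist image by depth, so calibration errors cancel.

```bash
cat >> h.py <<'E'
def cloud(fn):
    z=np.load(f'pics/{fn}.npz');d=z['d'];v,u=np.mgrid[0:384,0:512]
    q=cv2.undistortPoints(np.stack([u,v],-1).reshape(-1,1,2).astype(float),z['K'],np.array([float(z['k1']),0,0,0]))[:,0]
    return (np.c_[q[:,0],-q[:,1],-np.ones(len(q))]*d.reshape(-1,1)),z
E
python3 - <<'E'
from h import *
np.set_printoptions(precision=4,suppress=True)
P,z=cloud('w6');HE=np.array(r.get_calibration('wrist')['hand_eye']);T=P@HE[:3,:3].T+HE[:3,3]
f=5.33333
c=lambda p:(98-.5+.5/f+p[0]/f,138-.5+.5/f+p[1]/f)
b=atz('w6',*c((405.5,287)),.064);hd=atz('w6',*c((407,286)),.064);k=atz('w6',*c((397,214)),.064)
print('bore',b,'hubdisc',hd,'keyend',k,'len',np.linalg.norm(k-b),'yaw',np.degrees(np.arctan2(*(k-b)[[1,0]])))
corn=[atz('w6',*c(p),.012) for p in [(716,437),(270,437)]];e=corn[0]-corn[1];print('edge yaw',np.degrees(np.arctan2(e[1],e[0])))
m=(abs(T[:,0])<.03)&(abs(T[:,1])<.022)&(T[:,2]>-.01)&(T[:,2]<.075)
Q=T[m];U=np.flatnonzero(m);print(len(Q))
for a in np.arange(-.01,.075,.006):
    q=Q[(Q[:,2]>=a)&(Q[:,2]<a+.006)]
    if len(q): print(a.round(3),len(q),'x',q[:,0].min(),q[:,0].max(),'y',q[:,1].min(),q[:,1].max())
pr=proj('w6',r.sense()['ee_pos']).astype(int)
g=z['p'].mean(2).astype(int)
for v in range(196,262,4): print(v,g[v,236:280:2])
E
```

```text
bore [ 0.5376 -0.1952  0.064 ] hubdisc [ 0.5376 -0.1948  0.064 ] keyend [ 0.5264 -0.1882  0.064 ] len 0.013137493698073125 yaw 148.00459843517064
edge yaw 56.7697358425298
1792
-0.01 401 x 0.0051883042165514065 0.010673518200302934 y -0.021949995555008737 0.021839081804778084
-0.004 350 x 0.005309765613644463 0.010663070352786123 y -0.021816139127831362 0.021852092558519554
0.002 207 x 0.008084988152611383 0.01034197345554131 y -0.016001685809323093 0.016483435133463814
0.008 115 x 0.0071946193915450735 0.014275673097845755 y -0.009546721023064218 0.012039628325459037
0.014 474 x 0.004748468886921972 0.015683698332092225 y -0.014465575995579006 0.014758699007705964
0.02 11 x 0.010926113970012079 0.014901314468978459 y -0.010027659452939392 0.00995882887811904
0.026 20 x 0.011773329094923894 0.012653941801401308 y -0.0027033145636653723 0.0025945966506645372
0.032 28 x 0.011960571860517452 0.012529921058975338 y -0.0027877770078745235 0.0026788290134529907
0.038 40 x 0.005789642953468593 0.012623758862310028 y -0.005791177812220405 0.00634714033359659
0.044 50 x 0.0027859367020108966 
[... 1019 characters left out ...]
 58 59 57 55 65 58 58 63 60 59 60 56 64 58 57 57 69]
228 [57 22 33 60 61 57 55 58 62 58 58 59 61 57 56 62 57 62 60 52  5 41]
232 [53 18 40 61 58 57 60 60 64 63 55 59 59 61 58 55 58 61 56 63 14 29]
236 [28 12 61 62 58 54 49 58 63 66 57 55 62 60 65 61 53 56 60 57 27  8]
240 [13 30 51 61 57 64 55 57 64 58 60 58 61 56 62 57 60 60 62 55 48 14]
244 [14 39 59 55 59 58 55 57 55 56 57 52 58 61 50 60 52 59 61 57 44 15]
248 [ 5 59 58 64 54 58 58 58 65 52 60 56 58 59 56 65 55 56 57 59 57 19]
252 [28 60 61 63 58 53 59 57 62 62 60 53 59 54 52 63 59 55 57 65 54 41]
256 [36 72 75 70 70 73 72 73 72 78 75 69 72 66 66 65 73 72 65 67 71 61]
260 [43 77 81 78 80 79 80 82 85 84 80 79 78 76 82 78 82 77 77 80 80 62]
```

The key is seen at tool x=+12.6 mm, y≈0, so the shaft axis is at tool (-0.4, 0) mm with the key pointing at tool +x. I move over the bore.

Run:
```python
from h import *
go([.5373,-.1948,.143],146.8)
```

```text
clk 17.5 yaw now 146.84 z [-2.e-04  2.e-04 -1.e+00] dpos [-0.001 -0.779  0.232] twist [ 0.    -0.001  0.002]
```

Request:
servo_tool(plan=[{"delta_pos": [0,-0.12,0],"twist": [0,0,0]},{"delta_pos": [0,-0.3,0.05],"twist": [0,0,0]},{"delta_pos": [0,-0.48,0.1],"twist": [0,0,0]},{"delta_pos": [0,-0.66,0.15],"twist": [0,0,0]},{"delta_pos": [0,-0.78,0.2],"twist": [0,0,0]},{"delta_pos": [0,-0.78,0.23],"twist": [0,0,0]},{"delta_pos": [0,-0.78,0.23],"twist": [0,0,0]},{"delta_pos": [0,-0.78,0.23],"twist": [0,0,0]}])

```text
clock: 18.5
ee_pos: [0.5376, -0.1947, 0.1434]
tcp_rot: [0.896, 3.011, 0.0]
wrist_force: [-0.5, -1.0, -2.5]
finger_gap: 0.226
gripper_force: 58.9
```

Run:
```python
from h import *
np.set_printoptions(precision=4,suppress=True)
s=r.sense();print(s['ee_pos'],s['wrist_force'])
snap('wrist','w7')
P,z=cloud('w7');HE=np.array(r.get_calibration('wrist')['hand_eye']);T=P@HE[:3,:3].T+HE[:3,3]
top=s['ee_pos'][2]-.064;print('hub z in tool',top)
m=(abs(T[:,2]-top)<.004)&(np.hypot(T[:,0],T[:,1])<.035)
Q=T[m];print(len(Q),np.median(Q[:,2]),Q.min(0),Q.max(0))
# fit circle of r=24 to outer boundary
from scipy.optimize import least_squares
a=np.degrees(np.arctan2(Q[:,1],Q[:,0]));rr=np.hypot(Q[:,0],Q[:,1]);B=[]
for t in range(-180,180,6):
    j=np.flatnonzero((a>=t)&(a<t+6))
    if len(j)>3:
        i=j[rr[j].argmax()];
        if rr[i]>.02: B.append(Q[i,:2])
B=np.array(B);f=least_squares(lambda p:np.hypot(B[:,0]-p[0],B[:,1]-p[1])-p[2],[0,0,.024],loss='soft_l1',f_scale=.0005);print('hub circle in tool',f.x,len(B),np.degrees(np.arctan2(B[:,1],B[:,0])).round())
m=(abs(T[:,0])<.02)&(abs(T[:,1])<.012)&(T[:,2]>.044)&(T[:,2]<.052);q=T[m];print('shank y',q[:,1].min(),q[:,1].max(),'xmax',np.percentile(q[:,0],90))
```

```text
[ 0.5376 -0.1947  0.1434] [-0.4735 -0.9942 -2.5432]
hub z in tool 0.07937461008283891
1401 0.07972490800271251 [-0.017  -0.0249  0.0771] [0.023  0.023  0.0834]
hub circle in tool [-0.0008 -0.001   0.0238] 44 [-129. -124. -117. -112. -105. -101.  -95.  -87.  -80.  -76.  -70.  -65.
  -60.  -54.  -47.  -40.  -32.  -30.  -21.  -15.   -8.   -4.    4.    6.
   12.   21.   26.   31.   36.   44.   51.   55.   63.   67.   74.   79.
   86.   96.  100.  106.  114.  118.  125.  127.]
shank y -0.008162960664447215 0.008046073675789543 xmax 0.012459647750541973
```

Request:
servo_tool(plan=[{"delta_pos": [0,-0.01,0.02],"twist": [0,0,0]},{"delta_pos": [0,-0.01,0.04],"twist": [0,0,0]},{"delta_pos": [0,-0.01,0.06],"twist": [0,0,0]},{"delta_pos": [0,-0.01,0.08],"twist": [0,0,0]},{"delta_pos": [0,-0.01,0.1],"twist": [0,0,0]},{"delta_pos": [0,-0.01,0.12],"twist": [0,0,0]},{"delta_pos": [0,-0.01,0.14],"twist": [0,0,0]},{"delta_pos": [0,-0.01,0.15],"twist": [0,0,0]}])

```text
clock: 19.55
ee_pos: [0.5366, -0.1959, 0.1281]
tcp_rot: [-0.897, -3.011, 0.0]
wrist_force: [0.6, -0.6, -2.5]
finger_gap: 0.224
gripper_force: 58.9
```

Request:
servo_tool(plan=[{"delta_pos": [0,0,0.01],"twist": [0,0,0]},{"delta_pos": [0,0,0.02],"twist": [0,0,0]},{"delta_pos": [0,0,0.03],"twist": [0,0,0]},{"delta_pos": [0,0,0.04],"twist": [0,0,0]},{"delta_pos": [0,0,0.05],"twist": [0,0,0]},{"delta_pos": [0,0,0.06],"twist": [0,0,0]},{"delta_pos": [0,0,0.07],"twist": [0,0,0]},{"delta_pos": [0,0,0.07],"twist": [0,0,0]}])

```text
clock: 20.55
ee_pos: [0.5366, -0.1959, 0.1212]
tcp_rot: [-0.897, -3.011, -0.0]
wrist_force: [0.0, 0.1, -3.5]
finger_gap: 0.23
gripper_force: 58.9
```

Run:
```python
from h import *
s=r.sense();print(s['clock'],s['ee_pos'],s['wrist_force'],s['torque'],s['finger_gap'])
```

```text
20.55 [ 0.53661878 -0.19586944  0.12120271] [ 0.02563917  0.09990992 -3.53307318] [-0.08339991 -0.05390882  0.03442349] 0.23015362958187446
```

Tip is 10 mm into the bore with no contact force. I continue down past key height.

Request:
servo_tool(plan=[{"delta_pos": [0,0,0.01],"twist": [0,0,0]},{"delta_pos": [0,0,0.02],"twist": [0,0,0]},{"delta_pos": [0,0,0.03],"twist": [0,0,0]},{"delta_pos": [0,0,0.04],"twist": [0,0,0]},{"delta_pos": [0,0,0.05],"twist": [0,0,0]},{"delta_pos": [0,0,0.06],"twist": [0,0,0]},{"delta_pos": [0,0,0.07],"twist": [0,0,0]},{"delta_pos": [0,0,0.07],"twist": [0,0,0]}])

```text
clock: 21.55
ee_pos: [0.5367, -0.1959, 0.1142]
tcp_rot: [-0.896, -3.011, -0.0]
wrist_force: [0.3, -0.0, -2.7]
finger_gap: 0.229
gripper_force: 58.9
```

The key is in the keyway with no force. I continue down to the spring.

Request:
servo_tool(plan=[{"delta_pos": [0,0,0.02],"twist": [0,0,0]},{"delta_pos": [0,0,0.05],"twist": [0,0,0]},{"delta_pos": [0,0,0.08],"twist": [0,0,0]},{"delta_pos": [0,0,0.11],"twist": [0,0,0]},{"delta_pos": [0,0,0.14],"twist": [0,0,0]},{"delta_pos": [0,0,0.17],"twist": [0,0,0]},{"delta_pos": [0,0,0.2],"twist": [0,0,0]},{"delta_pos": [0,0,0.2],"twist": [0,0,0]}])

```text
clock: 22.55
ee_pos: [0.5367, -0.1959, 0.0943]
tcp_rot: [0.896, 3.011, -0.0]
wrist_force: [-0.7, 0.1, 2.2]
finger_gap: 0.226
gripper_force: 59.7
```

Request:
servo_tool(plan=[{"delta_pos": [0,0,0.02],"twist": [0,0,0]},{"delta_pos": [0,0,0.04],"twist": [0,0,0]},{"delta_pos": [0,0,0.06],"twist": [0,0,0]},{"delta_pos": [0,0,0.07],"twist": [0,0,0]},{"delta_pos": [0,0,0.08],"twist": [0,0,0]},{"delta_pos": [0,0,0.09],"twist": [0,0,0]},{"delta_pos": [0,0,0.09],"twist": [0,0,0]},{"delta_pos": [0,0,0.09],"twist": [0,0,0]}])

```text
clock: 23.55
ee_pos: [0.5368, -0.1959, 0.0854]
tcp_rot: [0.896, 3.011, -0.0]
wrist_force: [-1.5, 0.3, 5.4]
finger_gap: 0.228
gripper_force: 60.0
```

Spring force is rising as expected (5.4 N measured, about 8 N net of the weight). I press the last millimetre onto the hub.

Request:
servo_tool(plan=[{"delta_pos": [0,0,0.005],"twist": [0,0,0]},{"delta_pos": [0,0,0.01],"twist": [0,0,0]},{"delta_pos": [0,0,0.01],"twist": [0,0,0]},{"delta_pos": [0,0,0.015],"twist": [0,0,0]},{"delta_pos": [0,0,0.015],"twist": [0,0,0]},{"delta_pos": [0,0,0.015],"twist": [0,0,0]},{"delta_pos": [0,0,0.015],"twist": [0,0,0]},{"delta_pos": [0,0,0.015],"twist": [0,0,0]}])

```text
clock: 24.55
ee_pos: [0.5368, -0.1959, 0.0847]
tcp_rot: [0.896, 3.01, -0.0]
wrist_force: [-6.3, 1.7, 23.0]
finger_gap: 0.226
gripper_force: 62.9
```

Request:
servo_tool(plan=[{"delta_pos": [0.003,0,0.002],"twist": [0,0,0]},{"delta_pos": [0.003,0,0.003],"twist": [0,0,0]},{"delta_pos": [0.003,0,0.003],"twist": [0,0,0]},{"delta_pos": [0.003,0,0.003],"twist": [0,0,0]},{"delta_pos": [0.003,0,0.003],"twist": [0,0,0]},{"delta_pos": [0.003,0,0.003],"twist": [0,0,0]},{"delta_pos": [0.003,0,0.003],"twist": [0,0,0]},{"delta_pos": [0.003,0,0.003],"twist": [0,0,0]}])

```text
clock: 25.55
ee_pos: [0.5368, -0.1959, 0.0848]
tcp_rot: [0.896, 3.01, -0.0]
wrist_force: [-6.8, 1.0, 26.8]
finger_gap: 0.224
gripper_force: 63.1
```

Run:
```python
from h import *
np.set_printoptions(precision=4,suppress=True)
s=r.sense();print(s['clock'],s['ee_pos'],s['wrist_force'],s['torque'],s['finger_gap'],R.from_rotvec(s['tcp_rot']).as_matrix()[:,2])
snap('wrist','w8');P,z=cloud('w8');W=P@z['M'][:3,:3].T+z['M'][:3,3]
d=np.hypot(W[:,0]-.537,W[:,1]+.1955)
for a,b in((.0115,.0155),(.018,.023)):
    q=W[(d>a)&(d<b)&(W[:,2]>.05)&(W[:,2]<.08)];print(a,len(q),np.median(q[:,2]) if len(q) else '')
snap('top','t8')
k=512/800
for u,v in [(402,325),(358,326)]: print(dep('t8',u*k,v*k))
```

```text
25.55 [ 0.5368 -0.1959  0.0848] [-6.7975  1.0106 26.7982] [0.3858 1.2036 0.0153] 0.22420746428177674 [ 0.0011 -0.0006 -1.    ]
0.0115 494 0.06939297959525166
0.018 1039 0.06348412464195402
[0.4682 0.0968 0.0899]
[0.4683 0.1825 0.0912]
```

The collar top reads 5.9 mm above the hub face, so it is seated, and both short shafts are standing. I hand in.

```bash
python3 -c "
from workcell import r
print(r.finish_job())"
```

```text
the job is handed in; nothing more can be done
None
```

I handed the job in at about 26 s: the misplaced short shaft is standing in the near row's right hole, and the long shaft is keyed into the pulley with its collar flat on the hub, still gripped and pressed down with about 27 N.

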